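Slacken the left-hand wheel knob of a skate sharpener

ROBOT

A 6-joint arm with a two-finger parallel gripper is mounted at the origin on the work surface. World frame = base frame: x ahead of the robot, y to its left, z up, the work surface at z = 0. Lengths are in mm, angles in degrees, forces in N, time in s.
With the tool pointing down it reaches from about 300 to 850 mm from the base axis. Payload 4.2 kg.
Tool frame: the origin (TCP) lies midway between the tips of the shut fingers; the grasp point (between the pads) lies 19 mm behind it (env.grip_depth is the distance from the TCP to the grasp point, in mm); z points along the fingers, y is the direction in which the jaws open and shut (so a half turn about z gives the same grasp; the last joint's range is limited). The gripper opens to 91 mm and grips with 3 to 60 N. Pads are 32 mm wide; open, the fingers measure 118 mm over their backs; the gripper's body (76 mm by 178 mm) begins 60 mm behind the grasp point.
Start: joints at [-67.208, 18.312, 89.639, -0, 72.044, -1.146], TCP at [233.312, -525.556, 213.976] pointing down, gripper open.
Joint ranges: [-177.97, 177.97], [-48.28, 115.42], [12.27, 149.76], [-77.06, 257.06], [2.81, 150.46], [-146.56, 146.56]. Speed limits (degrees/s): [147.25, 147.25, 180, 180, 180, 180].

INTERFACE

Orientations are given as [roll, pitch, yaw] about the fixed x, y, z axes, in that order (R = Rz(yaw) Ry(pitch) Rx(roll)).
In Python, from workcell import env gives the robot as it stands.
- The arm moves only by the shell command python3 -m inch 'ROWS' [FORCE]. ROWS is a JSON object of lists of equal length, an entry for each row: "hand": the opening, from 0 (shut) to 1 (fully open); "travel": the shift along the tool's x, y, z in mm, a list of three; "twist": the turn about the tool's z in degrees. A call has 1 to 20 rows; each row shifts and turns the commanded pose from where the row before left it, along the tool's axes as they then stand; what a row does not reach is not made up. A row lasts 1/8 s, in which the tool goes at most 62.5 mm and 10.7 degrees, less where a joint would pass 70% of its speed; a pose out of reach is approached as far as the arm can. A call is refused whole if a number of a shift passes 62.5 or a number of a turn 10.7, either way. A call with a gripper value outside its range is refused whole. The fingers move at their own pace and stop on an object; FORCE is the grip in N (left out, the last holds). Time passes only in rows, so rows that do not move let the fingers close. It gives the time, the measured TCP pose, the force and the opening at its end, in the units of the state.
- env.state(): the state, without advancing time (a new reading comes with each control period).
- env.grab_frame(name): name is "side" or "top" or "wrist"; returns a dict with "frame" (400x640x3 uint8, blue, green, red), "fovy" (degrees; the focal length in pixels is half the picture's height over the tangent of half this angle, whatever the lens; pixels are square), "cx", "cy" (the principal point, pixels), "rvec" (rotation vector, rad) and "tvec" (3), from world to camera coordinates, as OpenCV has them. Camera axes: x right, y down, z forward; pixel columns grow to the right and rows downward; lengths in mm; the calibration is good to about 2 mm. A picture is of the moment at which its call begins. There is no depth.
- env.job_done(): hands the job in, once; it reports no verdict.
The state is a dict: "time_s": time; "qpos": joint angles; "qvel": joint speeds; "effort": joint torques, N m; "ee_pos": TCP position; "ee_rot": TCP orientation; "force": force on the tool from outside, world axes, zero at the start; "torque": the same for the moment, N m; "gripper_width": finger opening in mm.
Only numpy, scipy, OpenCV 4.12 (cv2) and the standard library are available. Lean on these libraries where they do the work, as an engineer would, in place of code of your own. Each camera call takes 0.05 s, during which the arm holds its last target. There are 200 camera calls.

TASK

One of the two blue skate sharpeners needs its wheel changed: the one with the orange wheel knob, which has a left-hand thread. Loosen that orange knob by turning it clockwise, seen from above, until its white pointer line is at the green mark on the steel flange, never turning it the tightening way past the red mark, then let go of it. Leave the other sharpener's black knob as it is.

Things in the scene. Friction and masses are not known exactly. Their poses are not given: they have to be found in the camera images.
- orange_knob (a joint): Angle of the orange wheel knob, rad; grows clockwise seen from above, which loosens it (left-hand thread). 0: pointer at the red mark (tight); 1.571: at the green mark (loose), a quarter turn clockwise of the red. Starts between 0.1 and 0.4, stays where it is left, takes about 0.12 N m to turn, does not rise; stops at -0.35 and 2.4.
- orange_knob_grip (a point): Mid-height of the orange knob's grip bar, on its vertical turning axis, 132 mm above the table. Bar 48 x 14 mm, from 23 mm below to 11 mm above this point, on a disc 46 mm across. The frame turns with it: z up, x along the bar to the white-pointer end, y across the 14 mm. 30 mm and more below: steel flange with the marks (90 mm across), white wheel (112 mm), half-round guard. Blue housing 220 x 170 mm, fixed.
- black_knob_pointer (a point): Tip of the white pointer line on top of the black knob of the other sharpener, 22 mm from that knob's axis and about 143 mm above the table; x points outward along its bar. The two sharpeners are alike except that this one has a black knob and a reddish wheel. To be left alone.

How it is judged:
By the outcome, as a careful person would: the job done as asked, in the order asked, and still so for the second after the job is handed in, with the robot touching nothing.
It also fails if it takes over 29 s, if anything falls off the work surface, if the arm or the gripper's body presses on something with over 40 N, if the wrist force passes 120 N, or if a joint passes its speed limit or range.

## Working session

There is one attempt and no reset: what is moved stays moved. The work goes in short steps, Python scripts to look and compute and a shell command to move; the robot and the scene stay as the last step left them, time stands still between calls to the robot, and variables do not carry over. Pictures are saved under pics/ and viewed, about 8 in all and at most 12, crops included, and the job is handed in when it is done.

```bash
mkdir -p pics
cat > h.py <<'E'
import numpy as np, cv2
from workcell import env
def grab(n,save=None):
    g=env.grab_frame(n); g['R']=cv2.Rodrigues(np.array(g['rvec'],float))[0]; g['t']=np.array(g['tvec'],float).ravel()
    g['f']=200/np.tan(np.radians(g['fovy'])/2)
    if save: cv2.imwrite('pics/'+save,g['frame'])
    return g
def onz(g,uv,z):
    d=g['R'].T@np.array([(uv[0]-g['cx'])/g['f'],(uv[1]-g['cy'])/g['f'],1]); c=-g['R'].T@g['t']
    return c+d*(z-c[2])/d[2]
def blobs(g,m,amin=20):
    n,l,s,c=cv2.connectedComponentsWithStats(m.astype(np.uint8))
    return [(tuple(s[i]),c[i].round(1)) for i in range(1,n) if s[i][4]>=amin]
E
python3 - <<'E'
from h import *
fs=[grab('top','top0.png'),grab('side','side0.png')]
cv2.imwrite('pics/both.png',cv2.resize(np.vstack([f['frame'] for f in fs]),(480,600)))
g=fs[0]; print(env.state()['time_s'],env.state()['ee_rot'])
for g in fs:
    print(g['fovy'],-g['R'].T@g['t'])
    h=cv2.cvtColor(g['frame'],cv2.COLOR_BGR2HSV)
    for n,a,b in(('orange',(5,150,100),(20,255,255)),('green',(45,100,50),(80,255,255)),('red',(0,170,80),(4,255,255))):
        for s,c in blobs(g,cv2.inRange(h,a,b)>0,8): print(n,s,c,onz(g,c,143).round(1))
E
```

```text
0.1 [-1.79912221e+02 -8.45028486e-04  2.39385220e+01]
57.63895616044173 [ 488.64146335    8.84115154 1012.65603718]
orange (np.int32(20), np.int32(50), np.int32(620), np.int32(350), np.int32(146777)) [317.6 226.5] [465.2  28.6 143. ]
orange (np.int32(416), np.int32(52), np.int32(7), np.int32(32), np.int32(130)) [418.5  66.3] [ 858.7 -209.9  143. ]
orange (np.int32(398), np.int32(55), np.int32(2), np.int32(7), np.int32(11)) [398.5  57.7] [ 879.5 -161.2  143. ]
orange (np.int32(410), np.int32(55), np.int32(2), np.int32(5), np.int32(8)) [410.4  56.6] [ 882.6 -190.2  143. ]
orange (np.int32(0), np.int32(77), np.int32(6), np.int32(35), np.int32(104)) [ 1.4 89.6] [787.6 815.4 143. ]
orange (np.int32(394), np.int32(78), np.int32(4), np.int32(10), np.int32(21)) [396.1  83.4] [ 815.5 -155.8  143. ]
orange (np.int32(475), np.int32(86), np.int32(3), np.int32(5), np.int32(13)) [476.2  88. ] [ 806.6 -349.3  143. ]
orange (np.int32(170), np.int32(95), np.int32(23), np.int32(24), np.int32(428)) [180.8 106.5] [751.3 368.4 143. ]
orange (np.int32(53), np.int32(112), np.int32(26), np.int32(27), np.int
[... 5420 characters left out ...]
6.6] [775.8  34.4 143. ]
orange (np.int32(427), np.int32(207), np.int32(45), np.int32(25), np.int32(802)) [449. 219.] [316.6   2.8 143. ]
orange (np.int32(311), np.int32(287), np.int32(29), np.int32(43), np.int32(891)) [326.5 310.6] [502.5 234.5 143. ]
green (np.int32(296), np.int32(303), np.int32(11), np.int32(8), np.int32(56)) [301.3 306.6] [535.  232.8 143. ]
red (np.int32(420), np.int32(154), np.int32(14), np.int32(3), np.int32(16)) [426.8 155.2] [ 325.8 -253.4  143. ]
red (np.int32(299), np.int32(177), np.int32(7), np.int32(3), np.int32(14)) [301.9 178.2] [ 590.7 -101.3  143. ]
red (np.int32(304), np.int32(330), np.int32(12), np.int32(12), np.int32(76)) [309.3 335.4] [518.3 274.6 143. ]
```

View pics/top0.png

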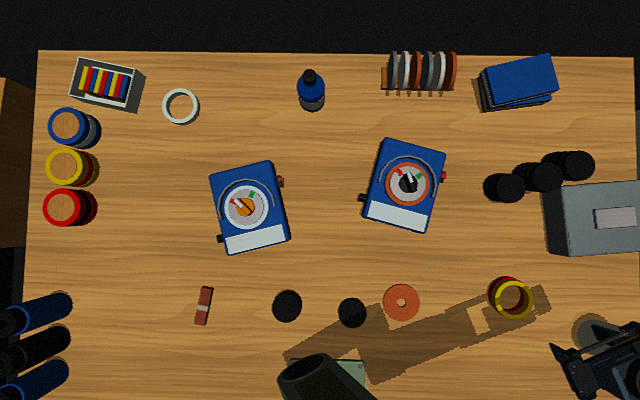

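View pics/side0.png

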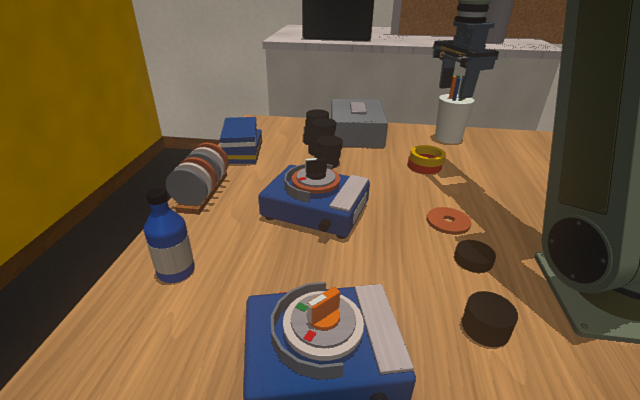

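The orange knob is at about (245,206) in top, with red (232,201) and green (251,194) marks. The white pointer runs toward the upper left, just clockwise of red. Next I measure the geometry with an enlarged crop.

Run:
```python
from h import *
g=grab('top'); f=g['frame']
c=cv2.resize(f[170:245,200:300],None,fx=6,fy=6,interpolation=cv2.INTER_CUBIC); cv2.imwrite('pics/c1.png',c)
r=onz(g,(231.8,200.9),102)[:2]; gr=onz(g,(251.3,193.9),102)[:2]
print(r,gr)
# red->green is a quarter turn clockwise: centre
d=(gr-r)/2; m=(gr+r)/2
ctr=m+np.array([d[1],-d[0]]); print('ctr',ctr, 'red yaw',np.degrees(np.arctan2(*(r-ctr)[::-1])),'r',np.linalg.norm(r-ctr))
```

```text
[524.28761617 246.69522782] [542.77500879 197.99885335]
ctr [509.18312524 213.10334427] red yaw 65.7890745832902 r 36.831512138658425
```

View pics/c1.png

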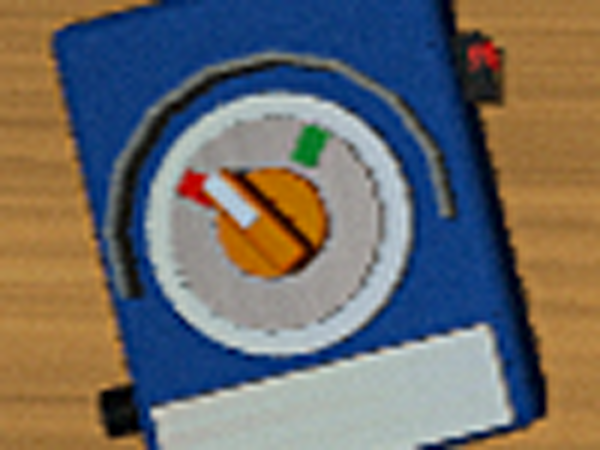

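Flange centre is about (509,213), red yaw is about 65° and the bar yaw about 50°. I will grasp with tool yaw about 230°, which leaves wrist range for the turn. Moving over now.

```bash
python3 -m inch '{"hand":[1,1,1,1,1,1,1,1,1,1,1,1,1,1,1,1,1,1,1,1],"travel":[[20,-20,-6],[40,-41,-4],[40,-41,-4],[40,-41,-4],[40,-41,-4],[40,-41,-4],[40,-41,-4],[40,-41,-3],[40,-41,-3],[40,-41,-3],[40,-41,-3],[40,-41,-3],[40,-41,-2],[40,-40,0],[12,-11,0],[0,0,0],[0,0,0],[0,0,0],[0,0,0],[0,0,0]],"twist":[0,0,0,0,0,0,0,0,0,0,0,0,0,0,0,-10,-10,-10,-10,-10]}'
python3 -m inch '{"hand":[1,1,1,1,1,1,1,1,1,1,1,1,1,1,1,1,1],"travel":[[0,0,0],[0,0,0],[0,0,0],[0,0,0],[0,0,0],[0,0,0],[0,0,0],[0,0,0],[0,0,0],[0,0,0],[0,0,0],[0,0,0],[0,0,0],[0,0,0],[0,0,0],[0,0,0],[0,0,0]],"twist":[-10,-10,-10,-10,-10,-10,-10,-10,-10,-10,-10,-10,-10,-10,-10,-6,0]}'
python3 - <<'E'
from h import *
s=env.state(); print(s['time_s'],s['qpos'],s['ee_pos'],s['ee_rot'],s['force'])
g=grab('wrist','w1.png'); print(g['fovy'],g['cx'],g['cy'],-g['R'].T@g['t'])
E
```

```text
time_s: 2.65
ee_pos: [508.1, 212.3, 261.2]
ee_rot: [-180.0, 0.0, 74.2]
force: [0.1, 0.2, -0.1]
gripper_width: 91.5
time_s: 4.78
ee_pos: [508.4, 212.4, 261.2]
ee_rot: [180.0, -0.0, -130.2]
force: [-0.3, 0.3, -0.3]
gripper_width: 91.1
4.775 [ 2.14858608e+01  1.46553111e+01  8.80083175e+01 -1.28375072e-02
  7.73700184e+01 -1.18352490e+02] [508.39607261 212.3975989  261.17948359] [ 1.79995044e+02 -3.55591400e-02 -1.30158837e+02] [-0.29908151  0.29604611 -0.27497125]
67.37250698239836 320.36730714891456 199.71458951986563 [461.92047385 155.53953993 432.06733485]
```

View pics/w1.png

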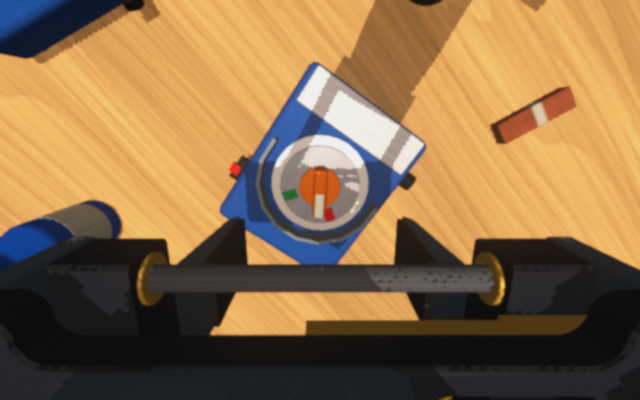

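The wrist view shows the knob at about (320,187), its pointer toward the bottom (319,206), red at (329,214) and green at (290,195). I will refine the centre and bar angle from this.

```bash
cat >> h.py <<'E'
def measure(g,x0=265,x1=380,y0=130,y1=250):
    h=cv2.cvtColor(g['frame'],cv2.COLOR_BGR2HSV); w=np.zeros(h.shape[:2],np.uint8); w[y0:y1,x0:x1]=1
    o={}
    for n,a,b in(('green',(40,80,30),(90,255,255)),('red',(172,120,60),(180,255,255)),('red0',(0,180,60),(5,255,255)),('orange',(6,160,80),(18,255,255))):
        B=blobs(g,cv2.inRange(h,a,b)*w,8)
        if B: s,c=max(B,key=lambda t:t[0][4]); o[n]=(c,s[4]); print(n,c,s[4],onz(g,c,102 if n!='orange' else 120)[:2].round(1))
    return o
E
python3 - <<'E'
from h import *
g=grab('wrist'); measure(g)
c=cv2.resize(g['frame'][135:235,260:380],None,fx=6,fy=6,interpolation=cv2.INTER_CUBIC); cv2.imwrite('pics/c2.png',c)
E
```

```text
green [289.6 194.2] 112 [543.  197.4]
red0 [328.8 214.3] 80 [524.3 244.6]
orange [319.6 185.6] 1158 [507.9 208.7]
```

View pics/c2.png

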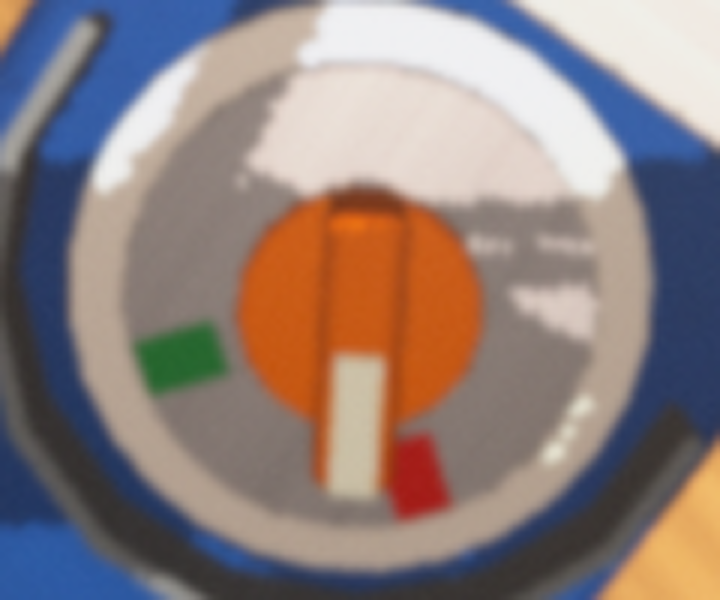

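Run:
```python
from h import *
g=grab('wrist'); P=lambda x,y,z:onz(g,(260+x/6,135+y/6),z)[:2]
a=P(367,222,143);b=P(355,495,143); d=b-a; print('bar mid',(a+b)/2,np.linalg.norm(d),'yaw',np.degrees(np.arctan2(d[1],d[0])))
c=P(361,295,102); print('flange c',c, 'disc c',P(362,308,106))
r=P(421,478,102);gr=P(182,357,102);m=(r+gr)/2;e=(gr-r)/2;k=m+np.array([e[1],-e[0]]);print('from marks',k)
for n,q in(('red',r),('green',gr)): print(n,np.degrees(np.arctan2(*(q-k)[::-1])))
s=env.state();C=(c+k+(a+b)/2)/3;v=C-np.array(s['ee_pos'])[:2];y=np.radians(s['ee_rot'][2]);print('C',C,'tool move',v@[np.cos(y),np.sin(y)],v@[np.sin(y),-np.cos(y)])
```

```text
bar mid [510.58631701 212.73432272] 46.767842756928026 yaw 47.33426203020414
flange c [509.1381615  211.03423668] disc c [510.0203444  212.36634209]
from marks [509.31374604 212.60899631]
red 66.8595984731165
green -23.14040152688354
C [509.67940818 212.1258519 ] tool move -0.04561603118662127 -0.9396969867205949
```

Bar yaw is 47.3°, so about 70° of clockwise turn takes it to green. Correct, descend, grip.

```bash
python3 -m inch '{"hand":[0.6,0.6,0.6,0.6,0.6,0.6,0.2,0,0,0,0],"travel":[[0,-1,40],[0,0,40],[0,0,35],[0,0,20],[0,0,12],[0,0,0],[0,0,0],[0,0,0],[0,0,0],[0,0,0],[0,0,0]],"twist":[2.5,0,0,0,0,0,0,0,0,0,0]}' 30
python3 -c "
from workcell import env
s=env.state();print(s['ee_pos'],s['ee_rot'],s['force'],s['torque'],s['gripper_width'])"
```

```text
time_s: 6.3
ee_pos: [510.0, 212.6, 114.1]
ee_rot: [180.0, 0.0, -132.6]
force: [-1.4, 1.0, 2.1]
gripper_width: 13.7
[509.9615476  212.58376667 114.13589804] [ 1.79972971e+02  6.97787401e-03 -1.32564994e+02] [-1.41491859  0.97796005  2.132105  ] [0.27416328 0.11452455 0.15987841] 13.739497611276345
```

```bash
python3 -m inch '{"hand":[0,0,0,0,0,0,0,0,0,0,0,0,0],"travel":[[0,0,0],[0,0,0],[0,0,0],[0,0,0],[0,0,0],[0,0,0],[0,0,0],[0,0,0],[0,0,0],[0,0,0],[0,0,0],[0,0,0],[0,0,0]],"twist":[4,6,7,7,7,7,7,7,7,6,5,0,0]}'
python3 - <<'E'
from h import *
s=env.state();print(s['ee_pos'],s['ee_rot'],s['force'],s['torque'],s['gripper_width'])
g=grab('wrist'); 
c=cv2.resize(g['frame'][80:280,200:440],None,fx=3,fy=3,interpolation=cv2.INTER_CUBIC); cv2.imwrite('pics/c3.png',c)
E
```

```text
time_s: 7.92
ee_pos: [510.4, 210.9, 114.1]
ee_rot: [-179.9, 0.1, 157.5]
force: [0.2, -5.4, 2.4]
gripper_width: 14.1
[510.36117051 210.8603104  114.12352449] [-1.79859764e+02  7.86384760e-02  1.57534929e+02] [ 0.24749786 -5.38423748  2.44914011] [-0.85179343 -0.21953675 -0.08006773] 14.058992782051881
```

View pics/c3.png

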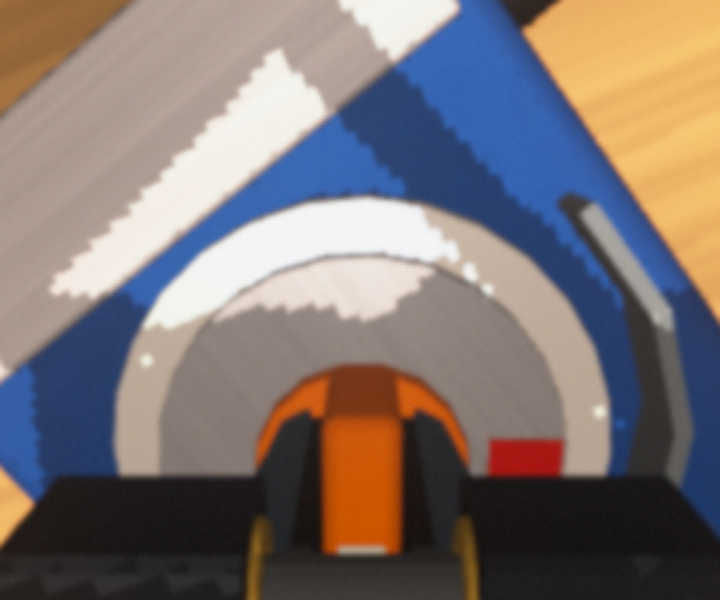

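The knob turned with the jaws. The bar points at the hidden green side, with red 90° round at right. Now I open, rise and check.

```bash
python3 -m inch '{"hand":[0.4,0.6,0.6,0.6,0.6,0.6,0.6,0.6],"travel":[[0,0,0],[0,0,0],[0,0,0],[0,0,-20],[0,0,-45],[0,0,-50],[0,0,-32],[0,0,0]],"twist":[0,0,0,0,0,0,0,0]}'
python3 - <<'E'
from h import *
s=env.state();print(s['ee_pos'],s['ee_rot'],s['force'])
g=grab('wrist'); measure(g)
c=cv2.resize(g['frame'][135:235,260:380],None,fx=6,fy=6,interpolation=cv2.INTER_CUBIC); cv2.imwrite('pics/c4.png',c)
E
```

```text
time_s: 8.98
ee_pos: [511.4, 213.1, 263.6]
ee_rot: [179.7, 0.3, 157.5]
force: [-0.7, -1.5, -0.1]
gripper_width: 54.9
[511.42233357 213.06425651 263.63043343] [179.74702557   0.25079329 157.45769005] [-0.71371999 -1.53705552 -0.06610569]
green [316.9 217.4] 33 [547.5 195.4]
red [289.1 244.3] 10 [566.  151.5]
red0 [348.5 183.6] 93 [524. 244.]
orange [317.4 183.2] 1128 [506.4 213.3]
```

View pics/c4.png

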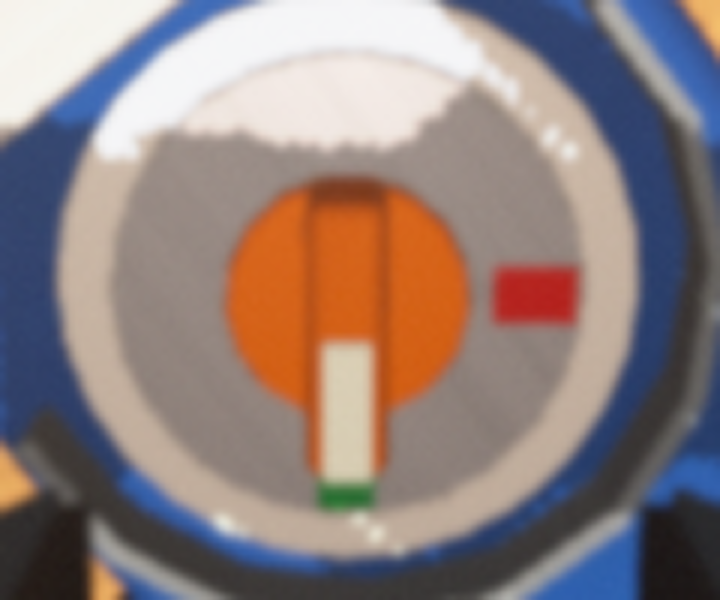

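Run:
```python
from h import *
g=grab('wrist'); P=lambda x,y,z:onz(g,(260+x/6,135+y/6),z)[:2]
a=P(347,205,143);b=P(347.5,482,143);d=b-a;y=lambda d:np.degrees(np.arctan2(d[1],d[0]));print('bar',(a+b)/2,np.linalg.norm(d),y(d))
r=P(536,296,102)
for k in([509.3,212.6],[510.5,212.7],[509.2,211.1]): print('red-90',y(r-k)-90,'green tip edge',y(P(347,508,102)-k))
t=grab('top'); cv2.imwrite('pics/c5.png',cv2.resize(t['frame'][130:260,200:460],None,fx=3,fy=3,interpolation=cv2.INTER_CUBIC)); s=env.state(); print(s['time_s'])
```

```text
bar [508.91114535 211.58262065] 47.24646242083354 -22.614631889723892
red-90 -23.564349279222014 green tip edge -24.58316896864325
red-90 -21.752439392989345 green tip edge -25.396612840365925
red-90 -22.74433300411748 green tip edge -22.670053530802804
9.125
```

View pics/c5.png

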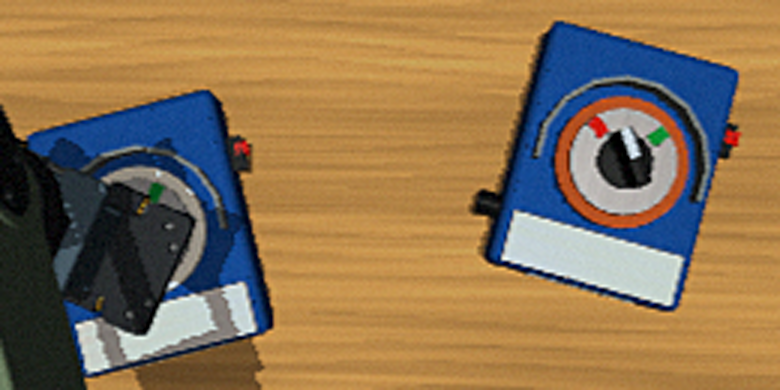

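The pointer is within about 1° of green, nothing is touched and the black knob is unchanged. Handing in.

```bash
python3 -c "
from workcell import env
print(env.job_done())"
```

```text
the job is handed in; nothing more can be done
None
```

I turned the orange knob about 70° clockwise to the green mark, let go of it and rose clear, and handed the job in at about 9 s of the 29 s allowed. It was only ever turned the loosening way.

- **Pointer position:** the last wrist view shows the white pointer in line with the green mark. The bar's yaw is about −22.6°. Green comes out at −21.8° to −23.6° when taken as 90° from red, and at −22.7° to −25.4° from the visible tip of the green mark. The estimates differ by up to 3° depending on the centre used; most put the pointer within about 2° of green.
- **Forces and clearance:** sampled wrist force readings stayed below about 6 N. At hand-in the tool was about 120 mm above the knob with the jaws open.
- **Black knob:** the arm never came near it. It sits between its marks in the last top view, as it appeared at the start; I judged this by eye and did not measure it.

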